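Clock the notched arbor to its locking bolt

TASK

On the tilted setting stand, turn the hexagon-headed arbor clockwise (looking down on its head; a stop inside blocks the short way round) until the notch in its flange faces the locking bolt, with the bolt still drawn back. Then slide the bolt by its knob fully home into the notch without forcing it, and let go. Leave the other things on the bench where they are.

Things in the scene. Friction and masses are not known exactly. Their poses are not given: they have to be found in the camera images.
- stand: Fixed grey steel stand, foot 180 x 124 x 12 mm; origin on the bench under the arbor's seat, +x horizontal, the way the deck climbs. Two cheeks carry a deck 163 x 96 mm that slopes 35 deg: low edge at -x (towards the robot), high edge at +x. The deck's top face passes 105 mm above the origin. Arbor and bolt sit on this deck.
- mark (a point): Fixed point on the deck in front of the bolt, where the notch's mouth must come: 36 mm down the slope from the arbor's axis, 10 mm above the deck. Axes: +x up the slope (the way the bolt slides home), +y across, +z square to the deck (35 deg from vertical).
- arbor: Plain steel arbor that turns in the deck about its z axis (square to the deck, outward) and cannot be lifted out. Origin on its axis at the deck face. Round flange 72 mm diameter, 4 to 16 mm above the deck, one notch 13 mm wide, 13 mm deep in its rim, towards the arbor's -x. Stiff (0.2 N m). At the start it must turn 3.3 to 4.5 rad clockwise; a stop blocks it 0.5 rad past the mark.
- head (a point): In the hexagon head on the arbor's axis, 52 mm above the deck: where to grip. Axes as the arbor's: z outward along the axis, -x towards the notch. The head is 40 mm across flats, 46 mm over corners, 26 to 72 mm above the deck; a pair of flats faces along x, the others at 60 deg steps from it. Turn it clockwise (negative about z).
- notch (a point): Centre of the notch's mouth, at the flange's rim (36 mm from the axis) half-way up the flange; meets mark when the notch faces the bolt.
- bolt: Steel locking bolt that slides along its x axis, up the slope, 14 mm from drawn back (start, within 2 mm) to fully home in the notch; square nose 10 mm wide, 8 mm high, 6 to 14 mm above the deck. With no notch in front it stops at the flange's rim after 4 mm. About 3 N to slide; stays where left. Origin: on the deck face, on the arbor's axis when drawn back, 14 mm up the slope from it when home.
- knob (a point): Middle of the bolt's upright black knob, 16 mm diameter, 18 to 42 mm above the deck, this point at 32 mm; 86 mm down the slope from the arbor's axis when drawn back. Axes as the mark's. A bridge over the bolt, 18.5 mm above the deck, 26 mm wide, lies 43 to 60 mm down the slope from the axis.
- anvil: Bystander: dark round spare anvil, 56 mm diameter, 38 mm high, loose on the bench left of the stand (seen from the robot); origin under its centre. To be left alone.
- ref_disc: Bystander: plain steel reference disc, 50 mm diameter, 12 mm high, loose on the bench right of the stand; origin under its centre. To be left alone.

How it is judged:
By the outcome, as a careful person would: the job done as asked, in the order asked, and still so for the second after the job is handed in, with the robot touching nothing.
It also fails if it takes over 58 s, if anything falls off the work surface, if the arm or the gripper's body presses on something with over 40 N, if the wrist force passes 120 N, or if a joint passes its speed limit or range.

ROBOT

A 6-joint arm with a two-finger parallel gripper is mounted at the origin on a cart in front of the work surface, level with it; the furniture and walls round the work are solid. World frame = base frame: x ahead of the robot, y to its left, z up, the work surface at z = 0. Lengths are in m, angles in rad, forces in N, time in s.
With the tool pointing down it reaches from about 0.275 to 0.975 m from the base axis. Payload 8.4 kg.
Tool frame: the origin (TCP) lies midway between the tips of the shut fingers; the grasp point (between the pads) lies 19 mm behind it; z points along the fingers, y is the line along which they close (so a half turn about z gives the same grasp; the last joint's range is limited). The gripper opens to 92 mm and grips with 3 to 60 N. Pads are 20 mm wide; open, the fingers measure 128 mm over their backs; the gripper's body (75 mm by 189 mm) begins 69 mm behind the grasp point.
Start: joints at [-1.205, 0.353, 1.633, -0, 1.155, -0.002], TCP at [0.225, -0.583, 0.215] pointing down, gripper open.
Joint ranges: [-2.63, 2.63], [-0.92, 2.1], [0.06, 2.66], [-1.3, 4.44], [0, 2.69], [-3.02, 3.02]. Speed limits (rad/s): [2.22, 2.22, 2.79, 3.14, 3.14, 3.14].

INTERFACE

Orientations are given as a 3x3 rotation matrix whose columns are the frame's x, y, z axes.
In Python, from cell import * gives the robot as it stands. Calls block until the motion is done:
- reach(position, orientation): joint-space move of the TCP to a pose.
- line_to(position, attitude=None, v=0.15, max_force=None): straight line of the TCP; attitude=None keeps the orientation; v is the mean speed in m/s. With max_force (N) it stops when the force on the tool has changed by that much, and returns True; else False.
- move_j(angles): joint-space move.
- gripper_to(opening, grasp_force=None): finger opening in m; grasp_force is the grip in N (None keeps the last); returns when the fingers have stopped.
- dwell(seconds).
- inverse_kinematics(position, orientation): joint angles nearest the present ones, or None.
- read_state(): the state.
- grab_frame(name): name is "side" or "top" or "wrist"; returns (picture, depth): 400x640x3 uint8, red, green, blue; 400x640 float32, m along the optical axis (not along the pixel's ray), 0 where there is no reading.
- get_calibration(name): a dict with "K" (3x3 intrinsics, pixels), "dist_coeffs" ([k1, k2, p1, p2, k3] as OpenCV has them; the pictures are not rectified), "rvec" (rotation vector, rad) and "tvec" (3), from world to camera coordinates, as OpenCV has them; the wrist camera has in their place "hand_eye" (4x4, takes a point from camera to tool coordinates, whose origin is the TCP and whose axes are the flange's). Camera axes: x right, y down, z forward; pixel columns grow to the right and rows downward; lengths in m; the calibration is good to about 2 mm. A picture is of the moment at which its call begins: read the wrist's pose just before it. get_calibration takes no time and is no camera call.
A pose or a line that the arm cannot do raises MotionError and nothing moves.
- job_done(): hands the job in; it is judged then, once.
The state is a dict: "clock": time; "qpos": joint angles; "joint_vel": joint speeds; "joint_efforts": joint torques, N m; "ee_pos": TCP position; "ee_rot": TCP orientation; "ft_force": force on the tool from outside, world axes, zero at the start; "torque": the same for the moment, N m; "finger_gap": finger opening in m; "finger_force": force on a finger pad.
Only numpy, scipy, OpenCV 4.12 (cv2) and the standard library are available. Lean on these libraries where they do the work, as an engineer would, in place of code of your own. Each camera call takes 0.05 s, during which the arm holds its last target. There are 200 camera calls.

## Working session

There is one attempt and no reset: what is moved stays moved. The work goes in short steps, each a Python script; the robot and the scene stay as the last script left them, time stands still between calls to the robot, and variables do not carry over. Pictures are saved under pics/ and viewed, at most 10 in all, crops included, and the job is handed in when it is done.

```bash
mkdir -p pics; ls; python3 - <<'E'
from cell import *
import cv2, numpy as np
for n in ("side","top"):
    p,d=grab_frame(n); cv2.imwrite(f"pics/{n}0.png",p[:,:,::-1]); np.save(f"pics/{n}0.npy",d)
    c=get_calibration(n); print(n,c)
print(get_calibration("wrist")); print(read_state())
E
```

```text
pics
side {'K': array([[498.48532489,   0.        , 320.03307367],
       [  0.        , 498.48532489, 194.31883297],
       [  0.        ,   0.        ,   1.        ]]), 'dist_coeffs': array([-0.14901125,  0.        ,  0.        ,  0.        ,  0.        ]), 'rvec': array([ 2.19283405, -0.3796116 ,  0.21208504]), 'tvec': array([-0.50935411,  0.23792948,  0.73145185])}
top {'K': array([[413.0768791 ,   0.        , 321.16079838],
       [  0.        , 413.0768791 , 200.05454907],
       [  0.        ,   0.        ,   1.        ]]), 'dist_coeffs': array([0.03449625, 0.        , 0.        , 0.        , 0.        ]), 'rvec': array([ 2.14361146, -2.17454391,  0.11095799]), 'tvec': array([0.07235121, 0.58404483, 0.90364388])}
{'K': array([[296.29564729,   0.        , 314.46184162],
       [  0.        , 296.29564729, 200.17987432],
       [  0.        ,   0.        ,   1.        ]]), 'dist_coeffs': array([0.00678972, 0.        , 0.        , 0.        , 0.        ]), 'hand_eye': array([[-2.53085108e-05, -9.62979645e-01, -2.69574115e-01,
         7.67027625e-02],
       [ 9.99999702e-01, -2.
[... 335 characters left out ...]
1.15519611e+00, -2.38369294e-03]), 'joint_vel': array([-0.00050142,  0.00014043, -0.00324394, -0.0013753 , -0.0010333 ,
        0.00022946]), 'joint_efforts': array([ 8.64324011e-04, -5.94900370e+01, -3.34928977e+01,  6.98359078e-02,
        1.82682829e-02, -1.95725386e-05]), 'ee_pos': array([ 0.22454374, -0.58278587,  0.21393828]), 'ee_rot': array([[ 9.33138208e-01,  3.59517569e-01, -4.49435799e-04],
       [ 3.59517850e-01, -9.33137484e-01,  1.16231474e-03],
       [-1.51281963e-06, -1.24618049e-03, -9.99999224e-01]]), 'ft_force': array([ 0.30959207, -0.90202257, -0.01838716]), 'torque': array([-0.02166955,  0.02362149, -0.00327348]), 'finger_force': 0.0, 'finger_gap': 0.09159723148556567}
```

View pics/side0.png

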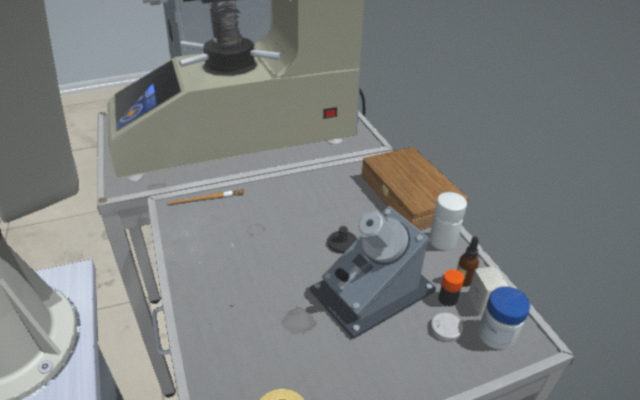

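View pics/top0.png

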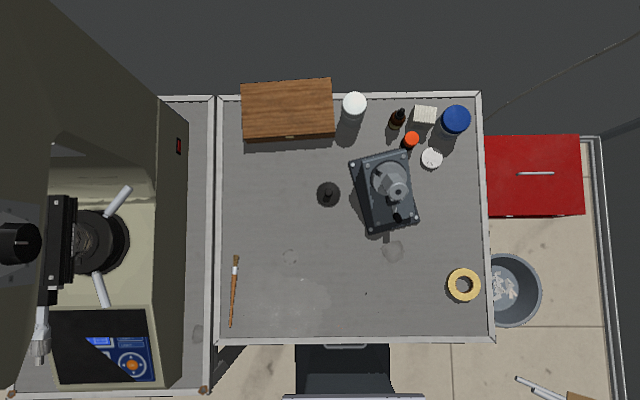

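The stand is at about (385,190) in the top view and (375,265) in the side view. The anvil is at (328,194) and the disc probably at (432,158). I'll take an enlarged crop and the depth points next.

```bash
cat > h.py <<'E'
import cv2, numpy as np
from cell import *
from scipy.spatial.transform import Rotation as R
def world(name,uv,d,pose=None):
    c=get_calibration(name); uv=np.atleast_2d(uv).astype(float); d=np.atleast_1d(d)
    n=cv2.undistortPoints(uv[:,None],c["K"],c["dist_coeffs"])[:,0]
    P=np.c_[n*d[:,None],d]
    if name=="wrist":
        H=c["hand_eye"]; p,Ro=pose; return (P@H[:3,:3].T+H[:3,3])@Ro.T+p
    Rm=cv2.Rodrigues(c["rvec"])[0]; return (P-c["tvec"])@Rm
def pix(name,X,pose=None):
    c=get_calibration(name); X=np.atleast_2d(X).astype(float)
    if name=="wrist":
        H=c["hand_eye"]; p,Ro=pose; P=((X-p)@Ro-H[:3,3])@H[:3,:3]
        return cv2.projectPoints(P[:,None],np.zeros(3),np.zeros(3),c["K"],c["dist_coeffs"])[0][:,0]
    return cv2.projectPoints(X[:,None],c["rvec"],c["tvec"],c["K"],c["dist_coeffs"])[0][:,0]
def cloud(name,d,box=None,pose=None):
    u0,v0,u1,v1=box or (0,0,640,400)
    uu,vv=np.meshgrid(np.arange(u0,u1),np.arange(v0,v1)); dd=d[v0:v1,u0:u1]
    m=dd>0; uv=np.c_[uu[m],vv[m]]; return uv,world(name,uv,dd[m],pose)
E
python3 - <<'E'
from h import *
a=cv2.imread("pics/top0.png")[135:245,310:450]; b=cv2.imread("pics/side0.png")[190:340,300:470]
a=cv2.resize(a,None,fx=5.45,fy=5.45,interpolation=3); cv2.imwrite("pics/topc.png",a)
b=cv2.resize(b,None,fx=4,fy=4,interpolation=3);cv2.imwrite("pics/sidec.png",b)
for n,box in(("top",(310,135,450,245)),("side",(300,190,440,340))):
    d=np.load(f"pics/{n}0.npy"); uv,P=cloud(n,d,box)
    print(n,[ (h,((P[:,2]>h)&(P[:,2]<h+.01)).sum()) for h in np.arange(-.02,.2,.02).round(2)])
    # ransac 35deg plane
    rng=np.random.default_rng(0);Q=P[(P[:,2]>.03)];best=(0,)
    for _ in range(4000):
        t=Q[rng.choice(len(Q),3,False)];nn=np.cross(t[1]-t[0],t[2]-t[0]);l=np.linalg.norm(nn)
        if l<1e-5: continue
        nn/=l;nn*=np.sign(nn[2])
        if abs(np.arccos(nn[2])-.611)>.1: continue
        s=(abs((Q-t[0])@nn)<.002).sum()
        if s>best[0]:best=(s,nn,t[0])
    s,nn,t=best; I=Q[abs((Q-t)@nn)<.003];c=I.mean(0);nn=np.linalg.svd(I-c)[2][2];nn*=np.sign(nn[2])
    print(s,"normal",nn,"tilt",np.degrees(np.arccos(nn[2])),"upslope yaw",np.degrees(np.arctan2(-nn[1],-nn[0])),"c",c)
E
```

```text
top [(np.float64(-0.02), np.int64(0)), (np.float64(0.0), np.int64(3640)), (np.float64(0.02), np.int64(90)), (np.float64(0.04), np.int64(270)), (np.float64(0.06), np.int64(237)), (np.float64(0.08), np.int64(225)), (np.float64(0.1), np.int64(130)), (np.float64(0.12), np.int64(652)), (np.float64(0.14), np.int64(68)), (np.float64(0.16), np.int64(224)), (np.float64(0.18), np.int64(0))]
1312 normal [-0.55241775 -0.14165322  0.82144324] tilt 34.77047063241871 upslope yaw 14.382138289557096 c [ 0.5949933  -0.08009692  0.08388854]
side [(np.float64(-0.02), np.int64(0)), (np.float64(0.0), np.int64(5624)), (np.float64(0.02), np.int64(498)), (np.float64(0.04), np.int64(1303)), (np.float64(0.06), np.int64(732)), (np.float64(0.08), np.int64(725)), (np.float64(0.1), np.int64(455)), (np.float64(0.12), np.int64(662)), (np.float64(0.14), np.int64(124)), (np.float64(0.16), np.int64(308)), (np.float64(0.18), np.int64(0))]
2572 normal [-0.55543971 -0.1372049   0.82015946] tilt 34.89924018570531 upslope yaw 13.875450990664161 c [ 0.59133844 -0.09521678  0.07901129]
```

View pics/topc.png

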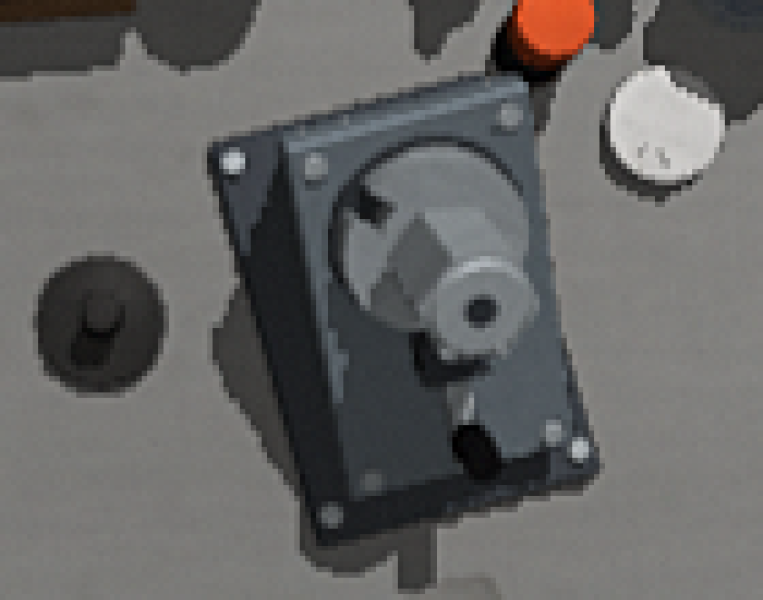

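View pics/sidec.png

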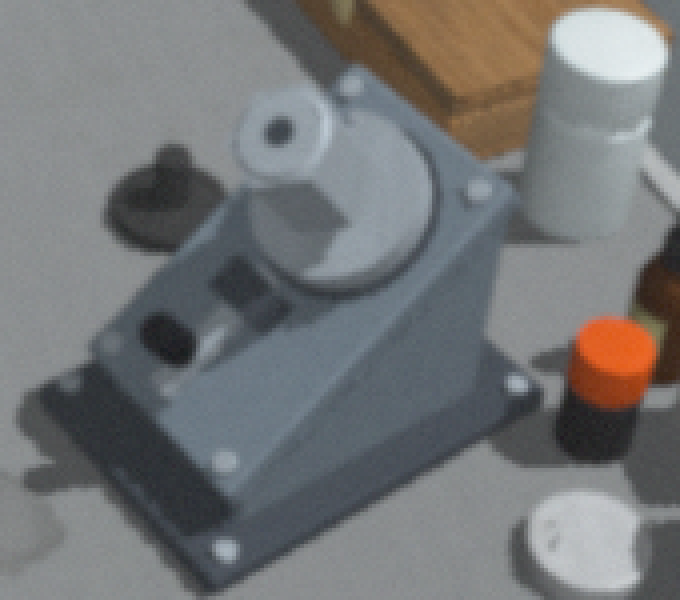

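Notch is seen at top-crop (372,205), on the up-left side of the flange. The head-top hole is at (482,310) in the top crop and (280,130) in the side crop. The knob is at about (476,450), below the bridge. I'll triangulate these now, then move to a wrist-camera viewpoint on the axis.

```bash
cat >> h.py <<'E'
def frame(yaw,tilt=np.radians(35)):  # deck axes: x up slope, y across, z normal
    return R.from_euler('z',yaw).as_matrix()@R.from_euler('y',-tilt).as_matrix()
def tool(Rd,a): # tool z=-normal; tool x axis at angle a in deck frame
    x=np.array([np.cos(a),np.sin(a),0]);z=np.array([0,0,-1.]);return Rd@np.c_[x,np.cross(z,x),z]
E
python3 - <<'E'
from h import *
Rd=frame(np.radians(14.1)); n=Rd[:,2]; print("upslope",Rd[:,0],"n",n)
th=np.array([310+482/5.45-.4,135+310/5.45-.4]); sh=np.array([300+280/4-.4,190+130/4-.4])
from scipy.optimize import least_squares
f=lambda X:np.r_[pix("top",X)[0]-th,pix("side",X)[0]-sh]
r=least_squares(f,[.6,-.1,.16]); print("headtop",r.x,r.fun)
for nm,uv in(("top",th),("side",sh)):
    d=np.load(f"pics/{nm}0.npy");u,v=uv.round().astype(int);print(nm,world(nm,uv,np.median(d[v-2:v+3,u-3:u+4])))
A=r.x-.072*n; print("A",A)
for c in([.5949933,-.08009692,.08388854],[.59133844,-.09521678,.07901129]): print("deckoff",(np.array(c)-A)@n)
# notch direction: intersect with plane 16mm above the deck
uv=np.array([310+372/5.45-.4,135+205/5.45-.4]); o=world("top",uv,.01)[0]; dr=world("top",uv,1.)[0]-o
p=o+dr*(((A+.016*n)-o)@n)/(dr@n); q=Rd.T@(p-A); print("notch deck",q,"r",np.hypot(*q[:2]),"ang",np.arctan2(q[1],q[0]))
for a in np.arange(-180,180,30):
    s=inverse_kinematics(A+.15*n,tool(Rd,np.radians(a))); print(a,None if s is None else s.round(2))
E
```

```text
upslope [0.79447264 0.19955773 0.57357644] n [-0.55629573 -0.13973183  0.81915204]
headtop [ 0.5851116  -0.08693261  0.16621273] [ 0.09583616 -0.29038497 -0.23013446  0.03169851]
top [[ 0.58471296 -0.08695578  0.16493647]]
side [[ 0.58592073 -0.08613143  0.16540903]]
A [ 0.62516489 -0.07687192  0.10723378]
deckoff -0.0018883387056125873
deckoff -0.0017376392746557808
notch deck [0.02281923 0.02219242 0.016     ] r 0.0318311316428901 ang 0.7714734515754631
-180 [-0.41  0.01  2.19  0.72  0.56 -2.78]
-150 [-0.41  0.01  2.19  0.72  0.56  2.98]
-120 [-0.41  0.01  2.19  0.72  0.56  2.46]
-90 [-0.41  0.01  2.19  0.72  0.56  1.93]
-60 [-0.41  0.01  2.19  0.72  0.56  1.41]
-30 [-0.41  0.01  2.19  0.72  0.56  0.89]
0 [-0.41  0.01  2.19  0.72  0.56  0.36]
30 [-0.41  0.01  2.19  0.72  0.56 -0.16]
60 [-0.41  0.01  2.19  0.72  0.56 -0.69]
90 [-0.41  0.01  2.19  0.72  0.56 -1.21]
120 [-0.41  0.01  2.19  0.72  0.56 -1.73]
150 [-0.41  0.01  2.19  0.72  0.56 -2.26]
```

```bash
python3 - <<'E'
from h import *
Rd=frame(np.radians(14.1)); n=Rd[:,2]; A=np.array([.6255,-.0768,.105])
T=tool(Rd,2.34)
reach(A+.22*n,T); line_to(A+.125*n); dwell(.3)
s=read_state(); p,d=grab_frame("wrist"); cv2.imwrite("pics/w1.png",p[:,:,::-1]); np.savez("pics/w1.npz",d=d,p=s["ee_pos"],R=s["ee_rot"])
print(s["clock"],s["qpos"].round(3),s["ee_pos"]-A-.125*n)
X=lambda r,a,z:A+Rd@[r*np.cos(a),r*np.sin(a),z]
pose=(s["ee_pos"],s["ee_rot"])
print(pix("wrist",[X(0,0,.072),X(.036,.77,.016),X(.086,np.pi,.042)],pose).round(1))
E
```

```text
3.1583 [-0.39   0.068  2.189  0.786  0.502 -2.033] [ 8.31277610e-05 -2.90797645e-04  7.57382761e-04]
[[314.2 214.9]
 [351.2 196.6]
 [240.3 135.4]]
```

View pics/w1.png

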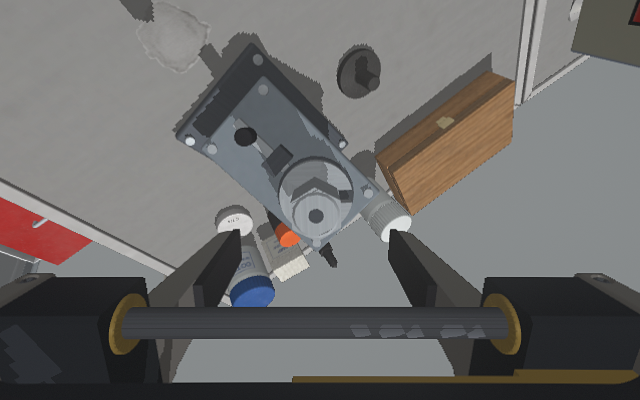

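The head hole is at (316,215), the notch at about (346,196) and the knob at (245,136), all within a few px of prediction. I'll enlarge this view with the model overlaid to refine the angle and yaw.

```bash
cat >> h.py <<'E'
def overlay(fn,out,A,yaw,phi,pose,box,k,name="wrist",s=0.0):
    Rd=frame(yaw); im=cv2.imread(fn); u0,v0,u1,v1=box
    im=cv2.resize(im[v0:v1,u0:u1],None,fx=k,fy=k,interpolation=cv2.INTER_CUBIC)
    def draw(L,col,closed=True):
        q=pix(name,A+np.array(L)@Rd.T,pose); q=((q-[u0,v0]+.5)*k-.5)
        cv2.polylines(im,[(q*8).round().astype(np.int32)],closed,col,1,cv2.LINE_AA,3)
    t=np.linspace(0,2*np.pi,60,endpoint=False); c=lambda r,z,x=0:np.c_[x+r*np.cos(t),r*np.sin(t),0*t+z]
    h=phi+np.pi/6+np.arange(6)*np.pi/3
    for z in(.072,.026): draw(np.c_[.0231*np.cos(h),.0231*np.sin(h),0*h+z],(0,0,255))
    draw(c(.036,.016),(0,255,0))
    e=np.array([np.cos(phi),np.sin(phi),0]);f=np.array([-e[1],e[0],0])
    draw([a*e+b*f+[0,0,.016] for a,b in((.036,-.0065),(.023,-.0065),(.023,.0065),(.036,.0065))],(0,255,255),False)
    draw(c(.008,.042,-.086+s),(255,0,255)); draw([[-.043,-.013,.0185],[-.06,-.013,.0185],[-.06,.013,.0185],[-.043,.013,.0185]],(255,255,0))
    cv2.imwrite(out,im)
E
python3 - <<'E'
from h import *
z=np.load("pics/w1.npz")
overlay("pics/w1.png","pics/w1o.png",np.array([.6255,-.0768,.105]),np.radians(14.1),.77,(z["p"],z["R"]),(215,110,375,240),5)
E
```

```text
(no output)
```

View pics/w1o.png

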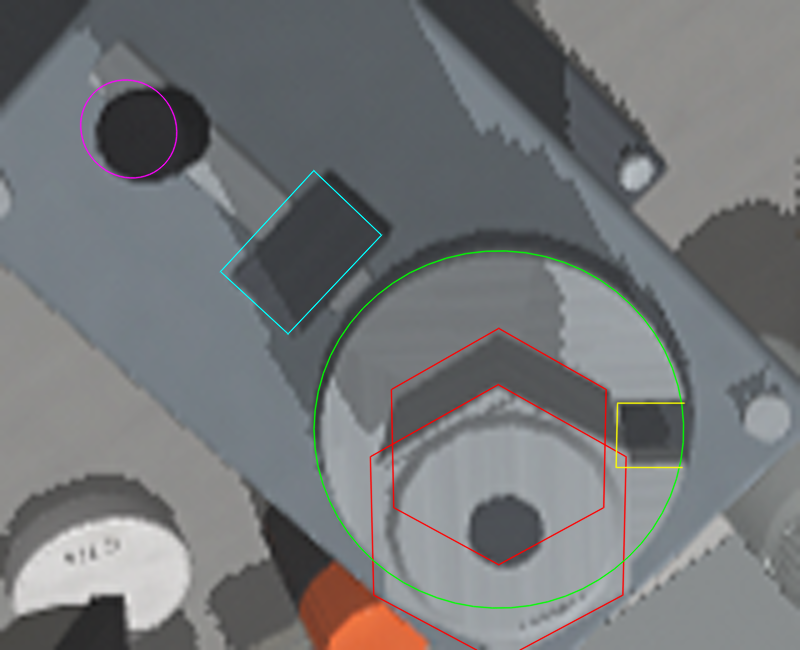

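The overlay matches within about 1.5 mm: the notch is at 0.77 rad, and the image is shifted about +8 px (crop scale) along the closing line. I'll grip softly, null the side force, then turn only joint 6.

```bash
python3 - <<'E'
from h import *
Rd=frame(np.radians(14.1)); n=Rd[:,2]; A=np.array([.6255,-.0768,.105])
T=tool(Rd,2.34); A2=A+.0008*T[:,1]
line_to(A2+.08*n,T,v=.08)
s=read_state(); b=s["ft_force"];print(b@T)
print(line_to(A2+.033*n,v=.05,max_force=8)); s=read_state(); b=s["ft_force"];tb=s["torque"]
print("at depth",b@T,(s["ee_pos"]-A2)@Rd)
gripper_to(.046); s=read_state(); print("46",(s["ft_force"]-b)@T,s["finger_gap"])
gripper_to(.036,4); dwell(.3); 
for i in range(5):
    s=read_state(); f=(s["ft_force"]-b)@T; print(s["clock"],"grip",f.round(2),((s["torque"]-tb)@T).round(3),s["finger_gap"],s["finger_force"])
    if abs(f[1])<2 or i==4: break
    line_to(s["ee_pos"]+T[:,1]*np.sign(f[1])*.0005,v=.02); dwell(.1)
E
```

```text
[-0.31562296  0.52350284  0.54043269]
False
at depth [ 0.27674256 -0.36997871 -0.26384056] [ 9.98822057e-05 -3.68252721e-05  3.31609651e-02]
46 [-0.4846418   0.3671669  -0.25649408] 0.046078879624546605
6.375 grip [-0.5   3.76  1.74] [-0.562  0.12  -0.079] 0.040673344046833725 3.9749298244714737
6.725 grip [ 0.29 -2.19 -0.09] [ 0.319  0.033 -0.078] 0.04069683625945897 3.9854170382022858
7.075 grip [ 0.85  3.37 -0.03] [-0.595  0.074 -0.127] 0.04081175169899045 3.9748647809028625
7.425 grip [-0.51 -1.09  1.04] [ 0.392  0.045 -0.1  ] 0.04097186133611022 3.984846845269203
```

```bash
python3 - <<'E'
from h import *
Rd=frame(np.radians(14.1)); n=Rd[:,2]
s=read_state(); C=s["ee_pos"]; b=s["ft_force"]; gripper_to(.034,45); dwell(.1)
a0=2.34; aT=-np.pi/2; N=10
for k in range(N+1):
    a=a0+(aT-a0)*k/N; T=tool(Rd,a)
    if k: reach(C,T)
    for i in range(3):
        s=read_state(); f=(s["ft_force"]-b)@T; 
        if abs(f[1])<6: break
        C=C+T[:,1]*np.sign(f[1])*(.0003 if abs(f[1])<20 else .0006); line_to(C,v=.02)
    print(round(s["clock"],2),i,round(a,2),f.round(1),(s["torque"]@T).round(2),s["finger_gap"].round(4),s["qpos"][5].round(3),flush=True)
    if np.abs(f).max()>60: print("STOP");break
np.save("C.npy",C)
print(C,Rd.T@(C-np.array([.6255,-.0768,.105])))
E
```

```text
Traceback (most recent call last):
AttributeError: 'float' object has no attribute 'round'
```

```bash
cat > turn.py <<'E'
from h import *
Rd=frame(np.radians(14.1)); n=Rd[:,2]
s=read_state(); C=s["ee_pos"]
a0=2.34; aT=-np.pi/2; N=10
for k in range(N+1):
    a=a0+(aT-a0)*k/N; T=tool(Rd,a)
    if k: reach(C,T)
    for i in range(3):
        s=read_state(); f=s["ft_force"]@T
        if abs(f[1])<6: break
        C=C+T[:,1]*np.sign(f[1])*(.0003 if abs(f[1])<20 else .0006); line_to(C,v=.02)
    print(round(s["clock"],2),i,round(a,2),f.round(1),(s["torque"]@T).round(2),round(s["finger_gap"],4),s["qpos"][5].round(3),flush=True)
    if np.abs(f).max()>60: print("STOP");break
np.save("C.npy",C)
print(C,Rd.T@(C-np.array([.6255,-.0768,.105])))
E
python3 turn.py
```

```text
7.74 0 2.34 [ 0.9 -4.6 -0.1] [ 0.84  0.12 -0.05] 0.0401 -2.301
8.2 0 1.95 [-0.  -0.9  0.8] [ 0.59 -0.07  0.2 ] 0.0402 -1.915
8.66 0 1.56 [-1.4 -0.4  2. ] [ 0.35 -0.18  0.14] 0.0397 -1.526
9.12 0 1.17 [-0.3  0.9  2.1] [ 0.16 -0.13  0.17] 0.0404 -1.136
9.57 0 0.78 [1.4 1.9 3.6] [-0.05 -0.02  0.14] 0.0399 -0.745
10.03 0 0.38 [1.9 2.9 4.2] [-0.05  0.2   0.21] 0.0398 -0.354
10.49 0 -0.01 [2.1 2.2 5.2] [-0.07  0.3   0.25] 0.04 0.038
10.95 0 -0.4 [3.8 0.7 5.1] [0.02 0.33 0.25] 0.0401 0.429
11.41 0 -0.79 [3.2 0.2 5.2] [0.02 0.31 0.25] 0.0397 0.82
11.87 0 -1.18 [ 3.2 -0.2  4.5] [0.06 0.36 0.28] 0.0399 1.21
12.32 0 -1.57 [ 3.5 -1.7  5. ] [0.13 0.39 0.28] 0.0402 1.599
[ 0.60757385 -0.08047284  0.13247823] [0.00078609 0.0008049  0.0329943 ]
```

```bash
python3 - <<'E'
from h import *
yaw=np.radians(14.1);Rd=frame(yaw); n=Rd[:,2]; C=np.load("C.npy"); A=C-.033*n; np.save("A.npy",A)
gripper_to(.09); line_to(A+.115*n,v=.15); T=tool(Rd,np.pi); reach(A+.115*n,T); dwell(.3)
s=read_state(); p,d=grab_frame("wrist"); cv2.imwrite("pics/w2.png",p[:,:,::-1]); np.savez("pics/w2.npz",d=d,p=s["ee_pos"],R=s["ee_rot"])
print(s["clock"],s["ft_force"])
pose=(s["ee_pos"],s["ee_rot"]); c=pix("wrist",A+Rd@[-.05,0,.02],pose)[0].round().astype(int);print(c)
overlay("pics/w2.png","pics/w2o.png",A,yaw,np.pi,pose,(c[0]-60,c[1]-45,c[0]+60,c[1]+55),6)
E
```

```text
18.0833 [ 0.24398243 -0.36163182 -0.36361707]
[315 147]
```

View pics/w2o.png

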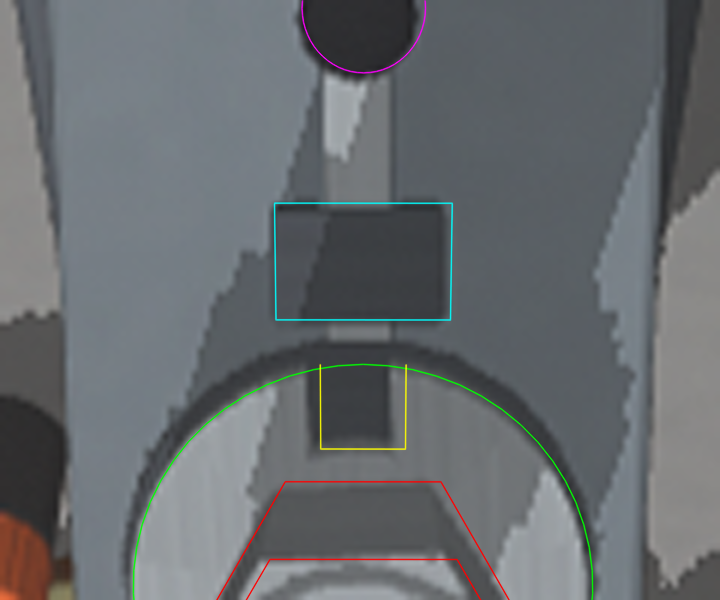

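```bash
python3 - <<'E'
from h import *
g=cv2.cvtColor(cv2.imread("pics/w2.png"),6)
for v in(134,136,157,164,168,171): print(v,list(g[v,300:330]))
u0,v0=287,140
im=cv2.resize(cv2.imread("pics/w2.png")[140:200,275:355],None,fx=10,fy=10,interpolation=2); cv2.imwrite("pics/w2z.png",im)
E
```

```text
134 [np.uint8(126), np.uint8(127), np.uint8(96), np.uint8(99), np.uint8(89), np.uint8(90), np.uint8(90), np.uint8(90), np.uint8(94), np.uint8(104), np.uint8(122), np.uint8(118), np.uint8(119), np.uint8(120), np.uint8(121), np.uint8(121), np.uint8(121), np.uint8(120), np.uint8(120), np.uint8(114), np.uint8(81), np.uint8(94), np.uint8(90), np.uint8(91), np.uint8(91), np.uint8(91), np.uint8(91), np.uint8(90), np.uint8(94), np.uint8(93)]
136 [np.uint8(94), np.uint8(47), np.uint8(49), np.uint8(49), np.uint8(52), np.uint8(51), np.uint8(52), np.uint8(51), np.uint8(75), np.uint8(79), np.uint8(90), np.uint8(88), np.uint8(88), np.uint8(89), np.uint8(90), np.uint8(89), np.uint8(89), np.uint8(89), np.uint8(89), np.uint8(85), np.uint8(65), np.uint8(56), np.uint8(49), np.uint8(50), np.uint8(50), np.uint8(50), np.uint8(50), np.uint8(50), np.uint8(63), np.uint8(95)]
157 [np.uint8(93), np.uint8(92), np.uint8(93), np.uint8(94), np.uint8(95), np.uint8(95), np.uint8(95), np.uint8(95), np.uint8(92), np.uint8(97), np.uint8(121), np.uint8(118), np.uint8(118), np.uint8(119), np.uint8(119), np.uint8(120), np
[... 806 characters left out ...]
p.uint8(63), np.uint8(62), np.uint8(62), np.uint8(62), np.uint8(62), np.uint8(63), np.uint8(62), np.uint8(62), np.uint8(105), np.uint8(114), np.uint8(114), np.uint8(114), np.uint8(110), np.uint8(114), np.uint8(115), np.uint8(113), np.uint8(111), np.uint8(112)]
171 [np.uint8(112), np.uint8(114), np.uint8(110), np.uint8(115), np.uint8(115), np.uint8(115), np.uint8(79), np.uint8(60), np.uint8(62), np.uint8(63), np.uint8(62), np.uint8(62), np.uint8(62), np.uint8(62), np.uint8(62), np.uint8(63), np.uint8(62), np.uint8(62), np.uint8(62), np.uint8(61), np.uint8(99), np.uint8(114), np.uint8(114), np.uint8(113), np.uint8(110), np.uint8(114), np.uint8(116), np.uint8(113), np.uint8(111), np.uint8(111)]
```

View pics/w2z.png

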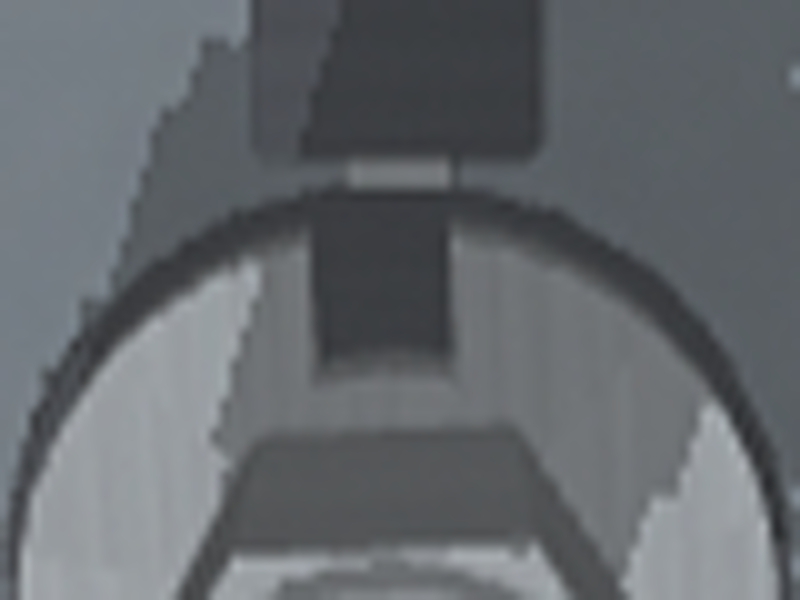

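The bolt spans x 347–452 in the zoom (centre 399) and the notch 312–452 (centre 384). The notch is about 1.4 mm, or 0.04 rad, short of the mark. I'll write a rectified-profile measurement, check it on this picture, then regrip and turn the rest.

```bash
cat >> h.py <<'E'
def prof(img,pose,A,yaw,x0,x1,h,w=.012):
    Rd=frame(yaw); ys=np.arange(-w,w,.0002); xs=np.linspace(x0,x1,12)
    L=np.array([[x,y,h] for x in xs for y in ys]); q=pix("wrist",A+L@Rd.T,pose).astype(np.float32)
    g=cv2.cvtColor(img,cv2.COLOR_RGB2GRAY).astype(np.float32)
    v=cv2.remap(g,q[:,0].reshape(12,-1),q[:,1].reshape(12,-1),cv2.INTER_LINEAR)
    return ys,np.median(v,0)
def mid(ys,v,dark,lo,hi):
    m=(v<hi) if dark else (v>lo)
    i=np.flatnonzero(m); 
    # longest run
    runs=np.split(i,np.flatnonzero(np.diff(i)>1)+1); r=max(runs,key=len); return ys[r[0]],ys[r[-1]],(ys[r[0]]+ys[r[-1]])/2
def measure(img,pose,A,yaw,verbose=True):
    y,v=prof(img,pose,A,yaw,-.033,-.026,.016); n=mid(y,v,True,0,86)
    y,b=prof(img,pose,A,yaw,-.0415,-.0395,.014); bb=mid(y,b,False,108,0)
    if verbose: print("notch",np.round(np.array(n)*1e3,2),"bolt",np.round(np.array(bb)*1e3,2)); print(v[::5].round(),b[::5].round())
    return n[2]-bb[2]
E
python3 - <<'E'
from h import *
z=np.load("pics/w2.npz"); A=np.load("A.npy"); im=cv2.imread("pics/w2.png")[:,:,::-1].copy()
print(measure(im,(z["p"],z["R"]),A,np.radians(14.1)))
E
```

```text
notch [-8.4  4.  -2.2] bolt [-4.6  3.6 -0.5]
[111. 115. 115. 108.  68.  61.  62.  62.  62.  62.  62.  62.  62.  62.
  62.  61.  77. 108. 114. 113. 111. 114. 115. 113.] [ 93.  93.  93.  89.  89.  87.  88. 101. 110. 108. 109. 110. 110. 111.
 110. 110.  95.  83.  90.  90.  91.  94.  95.  95.]
-0.0017000000000000045
```

```bash
cat > look.py <<'E'
from h import *
def look(fn,A,yaw):
    dwell(.2); s=read_state(); p,d=grab_frame("wrist"); cv2.imwrite(fn,p[:,:,::-1])
    pose=(s["ee_pos"],s["ee_rot"]); np.savez(fn[:-3]+"npz",p=pose[0],R=pose[1])
    print("clock",s["clock"],"gap",s["finger_gap"])
    try: print("offset mm",1e3*measure(p,pose,A,yaw))
    except Exception as e: print("measure failed",e)
E
python3 - <<'E'
from look import *
yaw=np.radians(14.1);Rd=frame(yaw); n=Rd[:,2]; A=np.load("A.npy"); C=np.load("C.npy"); D=np.radians(150)
reach(A+.115*n,tool(Rd,D+.05)); line_to(C,v=.08,max_force=10); gripper_to(.034,55); dwell(.2)
s=read_state(); print(s["ft_force"]@tool(Rd,D),s["torque"]@tool(Rd,D),s["finger_gap"])
look("pics/g0.png",A,yaw)
for da in(0,-.02):
    reach(C,tool(Rd,D+da)); s=read_state(); print(s["ft_force"].round(1),(s["torque"]@tool(Rd,D)).round(2)); look(f"pics/g{da}.png",A,yaw)
E
```

```text
[-0.05518094 -0.57655655 -1.08083058] [0.15423824 0.09607323 0.20484032] 0.03986343070208884
clock 21.0417 gap 0.039592977983743574
notch [-6.2  4.4 -0.9] bolt [-5.2  4.2 -0.5]
[123. 125. 126. 125.  89.  86.  82.  67.  67.  67.  67.  66.  67.  67.
  67.  66.  68. 120. 124. 125. 122. 124. 126. 125.] [102. 102. 102. 103. 103. 103. 102. 115. 126. 125. 129. 126. 128. 131.
 127. 126. 121.  83.  96. 100. 101. 104. 103. 104.]
offset mm -0.4000000000000002
[-1.6 -2.3  0.8] [0.24 0.18 0.18]
clock 21.5417 gap 0.03965652256496784
notch [-4.6  5.8  0.6] bolt [-5.2  4.2 -0.5]
[126. 125. 123. 126. 126. 110.  85.  87.  72.  67.  67.  67.  67.  67.
  67.  67.  67.  65.  96. 124. 125. 124. 123. 126.] [102. 102. 103. 103. 102. 103. 102. 113. 128. 127. 126. 127. 130. 127.
 129. 130. 122.  86.  98. 103. 102. 105. 104. 104.]
offset mm 1.100000000000003
[-2.1 -2.   1.3] [0.37 0.16 0.1 ]
clock 22.0417 gap 0.0394459080952054
notch [-4.2  6.4  1.1] bolt [-5.2  4.2 -0.5]
[125. 126. 123. 125. 126. 126.  95.  86.  83.  67.  67.  67.  67.  67.
  67.  66.  67.  66.  67. 117. 125. 125. 123. 124.] [103. 103. 102. 103. 103. 102. 101. 114. 127. 128. 128. 127. 129. 132.
 131. 129. 121.  86. 100. 103. 101. 104. 104. 104.]
offset mm 1.600000000000005
```

```bash
sed -i 's/True,0,86)/True,0,106)/' h.py; python3 - <<'E'
from look import *
yaw=np.radians(14.1);Rd=frame(yaw); n=Rd[:,2]; A=np.load("A.npy"); C=np.load("C.npy"); D=np.radians(150)
for f in("g0","g0.0","g-0.02","g0"):
  try:
    z=np.load(f"pics/{f}.npz"); print(f,measure(cv2.imread(f"pics/{f}.png")[:,:,::-1].copy(),(z["p"],z["R"]),A,yaw,False))
  except Exception as e: print(e)
reach(C,tool(Rd,D-.002)); look("pics/g3.png",A,yaw)
gripper_to(.09); look("pics/g4.png",A,yaw)
line_to(A+.115*n,v=.15); reach(A+.115*n,tool(Rd,np.pi)); look("pics/w3.png",A,yaw)
E
```

```text
g0 0.00010000000000000113
[Errno 2] No such file or directory: 'pics/g0.0.npz'
g-0.02 0.0007000000000000018
g0 0.00010000000000000113
clock 22.5417 gap 0.03964882225671389
notch [-6.8  6.2 -0.3] bolt [-5.   4.2 -0.4]
[126. 125. 123. 126. 126. 112.  86.  87.  73.  67.  67.  67.  67.  67.
  67.  66.  66.  66.  90. 125. 125. 124. 122. 126.] [103. 102. 103. 103. 103. 103. 102. 111. 126. 127. 127. 128. 130. 128.
 129. 130. 125.  84.  99. 103. 103. 104. 104. 104.]
offset mm 0.100000000000002
clock 23.65 gap 0.09001041047906586
notch [-6.8  6.2 -0.3] bolt [-5.   4.2 -0.4]
[121. 121. 119. 121. 122. 107.  82.  84.  70.  65.  65.  65.  64.  65.
  65.  64.  64.  64.  90. 120. 120. 120. 118. 121.] [ 99.  99.  99.  99.  99.  99.  98. 109. 121. 122. 122. 124. 125. 124.
 124. 125. 117.  81.  96.  99.  99.  99. 100. 101.]
offset mm 0.100000000000002
clock 25.1667 gap 0.08982216706265632
notch [-7.6  6.2 -0.7] bolt [-5.2  3.2 -1. ]
[114. 112. 113. 116. 113.  85.  60.  62.  62.  62.  62.  62.  62.  62.
  62.  62.  61.  66.  93. 114. 114. 112. 113. 115.] [ 93.  93.  93.  90.  88.  89.  94. 110. 113. 111. 112. 113. 114. 114.
 113. 111.  99.  89.  89.  90.  93.  94.  95.  95.]
offset mm 0.30000000000000165
```

```bash
python3 - <<'E'
from look import *
yaw=np.radians(14.1);Rd=frame(yaw); n=Rd[:,2]; A=np.load("A.npy"); T=tool(Rd,np.pi)
P=lambda x,y,z:A+Rd@[x,y,z]
line_to(P(-.088,-.0003,.115),v=.12); gripper_to(.05); line_to(P(-.088,-.0003,.075),v=.1)
print("hit",line_to(P(-.088,-.0003,.019),v=.05,max_force=5)); s=read_state();b=s["ft_force"]
print("deck pos",Rd.T@(s["ee_pos"]-A))
gripper_to(.010,4); dwell(.1); y=-.0003
for i in range(6):
    s=read_state(); f=(s["ft_force"]-b)@Rd; print(round(s["clock"],2),"grip",f.round(2),s["finger_gap"])
    if abs(f[1])<2: break
    y+=np.sign(f[1])*.0004; line_to(P(-.088,y,.019),v=.02); dwell(.05)
gripper_to(.010,20); s=read_state(); b=s["ft_force"]; p0=Rd.T@(s["ee_pos"]-A); print("p0",p0,b@Rd)
x=-.088; hit=False
while x<-.0735 and not hit:
    x=min(x+.005,-.0735); hit=line_to(P(x,y,.019),v=.015,max_force=11)
    s=read_state(); print(round(s["clock"],2),hit,"travel mm",(1e3*(Rd.T@(s["ee_pos"]-A)-p0)).round(2),"f",(s["ft_force"]@Rd).round(1),s["finger_gap"],flush=True)
E
```

```text
Traceback (most recent call last):
cell.MotionError: the arm cannot follow that straight line within its joint ranges
```

```bash
python3 - <<'E'
from h import *
yaw=np.radians(14.1);Rd=frame(yaw); A=np.load("A.npy"); print(read_state()["qpos"].round(2))
for a in(np.pi,0):
  for x,z in((-.088,.115),(-.088,.019),(-.073,.019),(-.088,.06)):
    q=inverse_kinematics(A+Rd@[x,0,z],tool(Rd,a)); print(a,x,z,None if q is None else q.round(2))
E
```

```text
[-0.38  0.09  2.19  0.81  0.48 -2.85]
3.141592653589793 -0.088 0.115 None
3.141592653589793 -0.088 0.019 [-0.4   0.35  2.3   1.61  0.36  2.54]
3.141592653589793 -0.073 0.019 [-0.39  0.34  2.28  1.54  0.35  2.64]
3.141592653589793 -0.088 0.06 [-0.44  0.24  2.32  1.37  0.38  2.76]
0 -0.088 0.115 [-0.5   0.1   2.34  1.08  0.46 -0.12]
0 -0.088 0.019 [-0.4   0.35  2.3   1.61  0.36 -0.6 ]
0 -0.073 0.019 [-0.39  0.34  2.28  1.54  0.35 -0.5 ]
0 -0.088 0.06 [-0.44  0.24  2.32  1.37  0.38 -0.38]
```

```bash
cat > slide.py <<'E'
from look import *
yaw=np.radians(14.1);Rd=frame(yaw); n=Rd[:,2]; A=np.load("A.npy"); T=tool(Rd,0)
P=lambda x,y,z:A+Rd@[x,y,z]
reach(P(0,0,.115),T); line_to(P(-.088,-.0003,.115),v=.12); gripper_to(.05); line_to(P(-.088,-.0003,.075),v=.1)
print("hit",line_to(P(-.088,-.0003,.019),v=.05,max_force=5)); s=read_state();b=s["ft_force"]
print("deck pos",Rd.T@(s["ee_pos"]-A))
gripper_to(.010,4); dwell(.1); y=-.0003
for i in range(6):
    s=read_state(); f=(s["ft_force"]-b)@Rd; print(round(s["clock"],2),"grip",f.round(2),s["finger_gap"])
    if abs(f[1])<2: break
    y+=np.sign(f[1])*.0004; line_to(P(-.088,y,.019),v=.02); dwell(.05)
gripper_to(.010,20); s=read_state(); b=s["ft_force"]; p0=Rd.T@(s["ee_pos"]-A); print("p0",p0,b@Rd)
x=-.088; hit=False
while x<-.0735 and not hit:
    x=min(x+.005,-.0735); hit=line_to(P(x,y,.019),v=.015,max_force=11)
    s=read_state(); print(round(s["clock"],2),hit,"travel mm",(1e3*(Rd.T@(s["ee_pos"]-A)-p0)).round(2),"f",(s["ft_force"]@Rd).round(1),s["finger_gap"],flush=True)
E
python3 slide.py
```

```text
hit False
deck pos [-0.08791053 -0.0003621   0.0191925 ]
32.01 grip [ 0.18 -0.69  0.56] 0.015281451155154583
p0 [-0.08798699 -0.00031504  0.01899944] [0.33517636 0.36353108 0.8941012 ]
32.71 False travel mm [4.98 0.03 0.01] f [-1.9 -1.2  2.9] 0.015226741789601128
33.19 False travel mm [10.45  0.03 -0.  ] f [-2.3 -0.7  1.9] 0.015299016397750166
33.64 False travel mm [13.71  0.04 -0.  ] f [-6.4 -1.4  3.7] 0.014905766903863511
```

```bash
python3 - <<'E'
from look import *
yaw=np.radians(14.1);Rd=frame(yaw); A=np.load("A.npy"); P=lambda x,y,z:A+Rd@[x,y,z]
s=read_state(); print(Rd.T@(s["ee_pos"]-A),s["ft_force"]@Rd)
print(line_to(P(-.0725,-.0003,.019),v=.01,max_force=9)); dwell(.1)
s=read_state(); print(s["clock"],Rd.T@(s["ee_pos"]-A),s["ft_force"]@Rd,s["finger_gap"])
gripper_to(.05); s=read_state(); print(Rd.T@(s["ee_pos"]-A))
line_to(P(-.0735,-.0003,.125),v=.12); reach(P(-.02,0,.125),tool(Rd,np.radians(140))); gripper_to(.09); dwell(.2)
s=read_state(); p,d=grab_frame("wrist"); cv2.imwrite("pics/w4.png",p[:,:,::-1]); pose=(s["ee_pos"],s["ee_rot"]); print(s["clock"])
c=pix("wrist",P(-.045,0,.02),pose)[0].round().astype(int)
overlay("pics/w4.png","pics/w4o.png",A,yaw,np.pi,pose,(c[0]-60,c[1]-45,c[0]+60,c[1]+50),6,s=.014)
E
```

```text
[-0.07427637 -0.00027457  0.01899622] [-6.42196806 -1.39876831  3.679663  ]
False
33.9917 [-0.07423312 -0.00023022  0.01899584] [-8.20222186 -2.5516185   3.8998746 ] 0.01536238143714262
[-0.07239139 -0.00027756  0.01900085]
38.525
```

View pics/w4o.png

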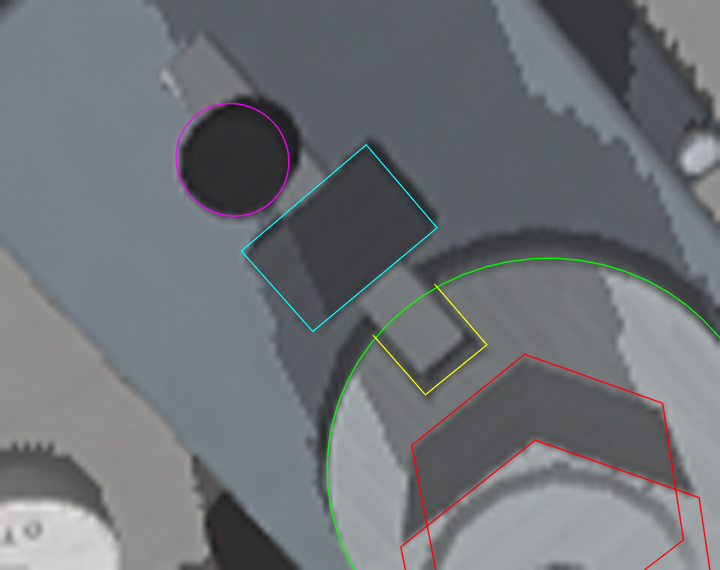

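The nose sits about 10 mm deep in the notch, with its tip near crop (425,370). The knob circle drawn at 14 mm travel coincides with the real knob at (235,160), and the slide stopped firmly at 13.7 mm. The gripper is clear, so I'm handing in.

```bash
python3 -c "
from cell import *
print(job_done())"
```

```text
the job is handed in; nothing more can be done
None
```

I turned the arbor clockwise until its notch faced the bolt, slid the bolt home by its knob (it stopped at 13.7 mm with about 8 N), let go, and handed the job in at about 39 s. The first turn stopped about 0.05 rad short, and on the corrective turn I overshot by about 0.02 rad and turned back by that much before sliding the bolt.

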